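Shut down the grinding bench

ROBOT

A 6-joint arm with a two-finger parallel gripper is mounted at the origin on the work surface. World frame = base frame: x ahead of the robot, y to its left, z up, the work surface at z = 0. Lengths are in m, angles in rad, forces in N, time in s.
With the tool pointing down it reaches from about 0.375 to 0.975 m from the base axis. Payload 3.8 kg.
Tool frame: the origin (TCP) lies on the centre line of the jaws, within the pads' length; the fingertips stand 14 mm ahead of it and the grasp point (between the pads) lies 5 mm behind it (r.tcp_to_tips is the distance from the TCP to the fingertips, in m); z points along the fingers, y is the direction in which the jaws open and shut (so a half turn about z gives the same grasp; the last joint's range is limited). The gripper opens to 88 mm and grips with 3 to 60 N. Pads are 18 mm wide; open, the fingers measure 123 mm over their backs; the gripper's body (75 mm by 187 mm) begins 45 mm behind the grasp point.
Start: joints at [1.212, 0.264, 1.604, -0, 1.274, -0.037], TCP at [0.213, 0.64, 0.253] pointing down, gripper open.
Joint ranges: [-2.63, 2.63], [-0.94, 2.18], [0.31, 2.57], [-1.31, 4.45], [0, 2.66], [-2.55, 2.55]. Speed limits (rad/s): [2.57, 2.57, 3.14, 3.14, 3.14, 3.14].

INTERFACE

Orientations are given as a rotation vector (axis times angle).
In Python, from bench import r, camera, get_calibration, ticket gives the robot as it stands. The module is installed in compiled form; this text tells all that it offers.
- The arm moves only by the shell command python3 -m inch 'ROWS' [FORCE]. ROWS is a JSON object of lists of equal length, an entry for each row: "travel": the shift along the tool's x, y, z in cm, a list of three; "turn": the turn, a rotation vector about the tool's x, y, z in rad, a list of three; "claw": the closure, from 0 (fully open) to 1 (shut). A call has 1 to 20 rows; each row is the pose to reach, as a shift and turn from the pose commanded when the call began, along the tool's axes at that moment; what a row does not reach only later rows make up. A row lasts 1/10 s, in which the tool goes at most 50 mm and 8.59 degrees, less where a joint would pass 70% of its speed; a pose out of reach is approached as far as the arm can. A call with a gripper value outside its range is refused whole. The fingers move at their own pace and stop on an object; FORCE is the grip in N (left out, the last holds). Time passes only in rows, so rows that repeat a pose let the fingers close. It gives the time, the measured TCP pose, the force and the opening at its end, in the units of the state.
- r.read_state(): the state, without advancing time (a new reading comes with each control period).
- camera(name): name is "side" or "top" or "wrist"; returns the picture (480x640x3 uint8, blue, green, red); there is no depth.
- get_calibration(name): a dict with "fx", "fy", "cx", "cy" (pixels), "eye" and "orientation" of the camera in the world. Camera axes: x right, y up, looking along -z (the intrinsics and any distortion apply to the point x, -y, -z); pixel columns grow to the right and rows downward; lengths in m; the calibration is good to about 2 mm. A picture is of the moment at which its call begins: read the wrist's pose just before it. get_calibration takes no time and is no camera call; for the wrist camera it gives the pose at the moment of the call.
- ticket.close_job(): hands the job in, once; it reports no verdict.
The state is a dict: "t": time; "joint_positions": joint angles; "dq": joint speeds; "joint_torque": joint torques, N m; "eef_pos": TCP position; "tool_rot": TCP orientation; "wrist_force": force on the tool from outside, world axes, zero at the start; "ft_torque": the same for the moment, N m; "gripper_width": finger opening in m.
Only numpy, scipy, OpenCV 4.12 (cv2) and the standard library are available. Lean on these libraries where they do the work, as an engineer would, in place of code of your own. Each camera call takes 0.05 s, during which the arm holds its last target.

TASK

Shut down the grinding bench from its switch desk: with one finger drag along the row, without lifting off between them, sweep the four red paddle switches over to off (lying down, towards the green one), and leave the green extractor paddle on. Then press the blue wheel-brake button fully down and let it come back. Do not disturb the other things on the bench.

Things in the scene. Friction and masses are not known exactly. Their poses are not given: they have to be found in the camera images.
- face: sloping dark steel face of a grey switch desk 470 mm wide, 140 deep, 30 mm high in front, 111 mm at the back, fixed to the bench. Origin: on the face at the middle of its width, on the line of paddles, 88 mm above the bench. z: square out of the face (30 degrees from vertical, leaning to the robot's side); y: along the row; x: up the slope. The face spans x = -115 to +46 mm
- row_start (a point): point on the face where the drag begins: x = 0, y = +175 mm in the face's frame, 53 mm before the first red paddle. Drag towards -y with shut fingers along x = 0, their ends 29 to 46 mm above the face: they lay the paddles over one after another and pass above those lying. The green paddle comes 98 mm after the last red one: stop in between
- lamp_bar (a point): middle of a level lamp bar, 26 mm thick, along the row over the paddles (5 mm farther back than the row's line, 150 mm above it), on 14 mm posts at y = +-227 mm of the face, behind the row. It is in the way of a gripper that points straight down at the paddles; one that points square at the face (tilted 30 degrees) clears it
- sw1 (a joint): red paddle 1 of 4 in drag order, hinge at x = 0, y = +122, z = 4 mm of the face: blade 26 mm wide, 10 thick, with a 14 mm thick bar, 30 mm long, on its end. 0 = on: stands 61 mm tall (leaning 0.1 rad to +y). 1.4 rad = off: lies towards -y, 25 mm high, its end 55 mm along. Under 0.03 N m starts it; beyond 0.6 rad its weight lays it over
- sw2 (a joint): red paddle 2 of 4 in drag order, hinge at x = 0, y = +58, z = 4 mm of the face: blade 26 mm wide, 10 thick, with a 14 mm thick bar, 30 mm long, on its end. 0 = on: stands 61 mm tall (leaning 0.1 rad to +y). 1.4 rad = off: lies towards -y, 25 mm high, its end 55 mm along. Under 0.03 N m starts it; beyond 0.6 rad its weight lays it over
- sw3 (a joint): red paddle 3 of 4 in drag order, hinge at x = 0, y = -6, z = 4 mm of the face: blade 26 mm wide, 10 thick, with a 14 mm thick bar, 30 mm long, on its end. 0 = on: stands 61 mm tall (leaning 0.1 rad to +y). 1.4 rad = off: lies towards -y, 25 mm high, its end 55 mm along. Under 0.03 N m starts it; beyond 0.6 rad its weight lays it over
- sw4 (a joint): red paddle 4 of 4 in drag order, hinge at x = 0, y = -70, z = 4 mm of the face: blade 26 mm wide, 10 thick, with a 14 mm thick bar, 30 mm long, on its end. 0 = on: stands 61 mm tall (leaning 0.1 rad to +y). 1.4 rad = off: lies towards -y, 25 mm high, its end 55 mm along. Under 0.03 N m starts it; beyond 0.6 rad its weight lays it over
- extractor (a joint): green paddle at the end of the row, at y = -168 mm in the face's frame, built as the red ones: 0 = on (must stay so), 1.4 rad = off
- brake_top (a point): centre of the top of the blue round push button, 44 mm across, in a black ring 60 mm across, below the row at x = -70, y = -6 mm in the face's frame; its top is 24 mm above the face and it travels square to the face (face -z), and works as well when pushed up to 30 degrees off that, as with an upright finger
- brake (a joint): travel of the blue button: 0 = out, 0.008 m = fully down; springs back. It takes about 2 N to start it and 6 N to push it home
- blank: unfinished steel knife blank, 190 mm long, 5 mm thick, lying in front of the desk; leave it
- stone: tan sharpening stone 60 x 160 x 28 mm, lying in front of the desk; leave it
- spray: yellow-banded can, 60 mm across, 150 mm tall, standing left of the desk; leave it
- jar: amber jar with dark lid, 72 mm across, 85 mm tall, standing right of the desk; leave it
- brush: flat brush, 200 mm long, lying behind the desk; leave it
- file: file with wooden handle, 270 mm long, lying behind the desk; leave it

How it is judged:
On the way, in this order (a step that is already met when the one before it is completed fails the run):
1. all four red paddles are off and the green one is on (value of joint each of sw1, sw2, sw3, sw4 above 1.15 rad and value of joint extractor below 0.2 rad), for 0.1 s.
2. after that, the blue brake button is pressed fully down (value of joint brake above 0.0065 m), for 0.05 s.
At the end, for the whole second after the job is handed in: All four red paddles lie over (each beyond 1.15 of 1.4 rad), the green paddle stands (under 0.2 rad), and the blue button is out again (within 1.5 mm) (all of step 1 and value of joint brake below 0.0015 m); the robot touches nothing.
It fails at once if the hand is lifted off the row (grasp point more than 120 mm above the face) while some red paddles are off and others not yet (value of joint any of sw1, sw2, sw3, sw4 above 0.65 rad and value of joint any of sw1, sw2, sw3, sw4 below 0.65 rad and z of the grasp point in the frame of face above 0.12 m).
It fails at once if the green extractor paddle is switched off (value of joint extractor above 0.65 rad).
It fails at once if one of the other things on the bench (blank, stone, can, jar, brush, file) is moved more than 30 mm (distance of any of blank, stone, spray, jar, brush, file from where it was at the start of the episode above 0.03 m).
It also fails if it takes over 38 s, if anything falls off the work surface, if the arm or the gripper's body presses on something with over 40 N, if the wrist force passes 120 N, or if a joint passes its speed limit or range.

## Working session

There is one attempt and no reset: what is moved stays moved. The work goes in short steps, Python scripts to look and compute and a shell command to move; the robot and the scene stay as the last step left them, time stands still between calls to the robot, and variables do not carry over. Pictures are saved under pics/ and viewed, and the job is handed in when it is done.

```bash
mkdir -p pics; python3 - <<'E'
from bench import r,camera,get_calibration
import cv2
print(r.read_state())
for n in ("side","top","wrist"):
    c=get_calibration(n); print(n,c)
    cv2.imwrite(f"pics/{n}0.png",camera(n))
E
```

```text
{'t': 0.0, 'joint_positions': array([ 1.21207976e+00,  2.64740162e-01,  1.60531445e+00, -1.83756388e-05,
        1.27368755e+00, -3.68657731e-02]), 'dq': array([-0.0001064 ,  0.00073167, -0.00134953,  0.00085132, -0.00027968,
       -0.00165044]), 'joint_torque': array([-7.78989252e-04, -5.02107811e+01, -3.56873202e+01,  7.27737509e-02,
        2.95290502e-02, -2.10170479e-04]), 'eef_pos': array([0.21327493, 0.6397359 , 0.25142887]), 'tool_rot': array([-0.50330921, -3.10060118,  0.00331559]), 'wrist_force': array([ 0.28070042, -0.32259977,  0.31207397]), 'ft_torque': array([-0.06846856,  0.02641367, -0.01541146]), 'gripper_width': 0.08793713704066199}
side {'fx': 607.1556476312383, 'fy': 607.1556476312383, 'cx': 319.32464872149126, 'cy': 241.62013121428578, 'eye': array([ 0.25720271, -0.75436211,  1.12717458]), 'orientation': array([ 0.7059707 , -0.15198826, -0.37446094])}
top {'fx': 468.75430029253425, 'fy': 468.75430029253425, 'cx': 325.3283506479223, 'cy': 244.03645413003014, 'eye': array([0.41936683, 0.00358647, 1.14321049]), 'orientation': array([ 0.15455811, -0.11867115, -1.54733191])}
wrist {'fx': 412.79985128605125, 'fy': 412.79985128605125, 'cx': 316.55890165871915, 'cy': 241.54349776259735, 'eye': array([0.14125948, 0.66557426, 0.38415737]), 'orientation': array([-0.25888768, -0.18425388,  1.24092405])}
```

View pics/side0.png

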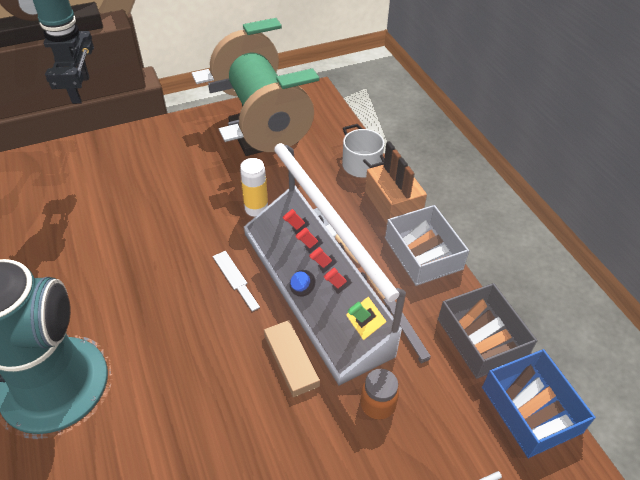

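View pics/top0.png

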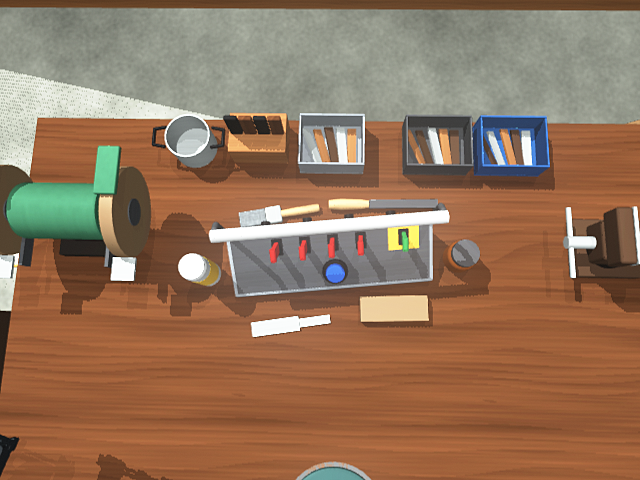

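View pics/wrist0.png

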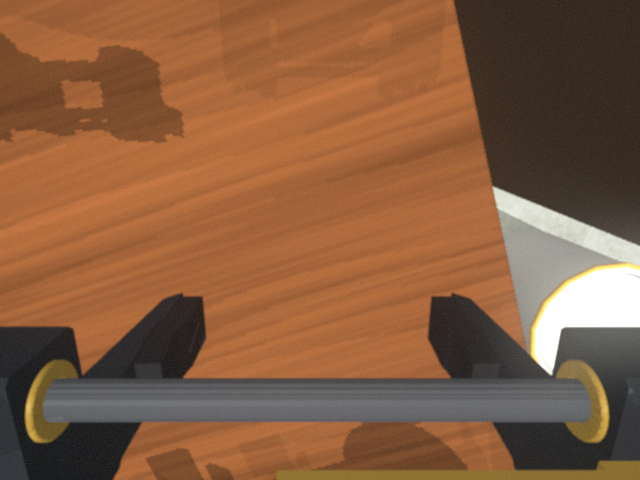

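The side view shows the red paddles at about (293,220), (307,238), (320,258) and (335,278), the green one at (360,313) and the button at (301,282). In the top view the reds are at x≈274–361, y≈245, the green at (405,240) and the button at (335,271). The robot is at the bottom, and +y is to the left.

```bash
cat > h.py <<'E'
import numpy as np, cv2
from scipy.spatial.transform import Rotation as R
from bench import r,camera,get_calibration
def ray(cal,u,v):
    d=np.array([(u-cal['cx'])/cal['fx'],-(v-cal['cy'])/cal['fy'],-1.])
    d=R.from_rotvec(cal['orientation']).apply(d); return cal['eye'],d/np.linalg.norm(d)
def tri(a,b):
    (o1,d1),(o2,d2)=a,b
    s=np.linalg.lstsq(np.c_[d1,-d2],o2-o1,rcond=None)[0]
    p,q=o1+s[0]*d1,o2+s[1]*d2
    return (p+q)/2,np.linalg.norm(p-q)
def proj(cal,p):
    q=R.from_rotvec(cal['orientation']).inv().apply(np.asarray(p)-cal['eye'])
    return cal['cx']+cal['fx']*q[...,0]/-q[...,2], cal['cy']-cal['fy']*q[...,1]/-q[...,2]
def blobs(img,col,minA=25):
    hsv=cv2.cvtColor(img,cv2.COLOR_BGR2HSV);H,S,V=[x.astype(int) for x in cv2.split(hsv)]
    m={'red':((H<6)|(H>174))&(S>170)&(V>60),'green':(H>50)&(H<75)&(S>150)&(V>50),'blue':(H>105)&(H<128)&(S>170)&(V>60)}[col].astype('uint8')
    n,_,st,c=cv2.connectedComponentsWithStats(m)
    return [(tuple(np.round(c[i],1)),tuple(st[i])) for i in range(1,n) if st[i][4]>=minA]
E
python3 - <<'E'
from h import *
for n in("side","top"):
    im=cv2.imread(f"pics/{n}0.png")
    for c in("red","green","blue"):print(n,c,*[(tuple(map(float,a)),tuple(map(int,b))) for a,b in blobs(im,c)],sep="\n ")
s=cv2.imread("pics/side0.png")[180:400,220:440];cv2.imwrite("pics/s1.png",cv2.resize(s,None,fx=2.7,fy=2.7,interpolation=2))
s=cv2.imread("pics/top0.png")[200:310,200:480];cv2.imwrite("pics/t1.png",cv2.resize(s,None,fx=2.8,fy=2.8,interpolation=2))
E
```

```text
side
 red
side
 green
side
 blue
top
 red
 ((360.1, 245.9), (358, 236, 6, 19, 87))
 ((330.9, 247.7), (328, 238, 6, 19, 88))
 ((301.7, 250.5), (299, 241, 7, 19, 83))
 ((272.8, 252.6), (270, 243, 8, 19, 83))
top
 green
top
 blue
 ((495.0, 116.0), (481, 116, 30, 2, 31))
 ((532.6, 118.3), (512, 117, 35, 9, 45))
 ((515.7, 152.3), (495, 132, 39, 35, 137))
 ((335.1, 276.9), (326, 271, 19, 11, 109))
```

View pics/s1.png

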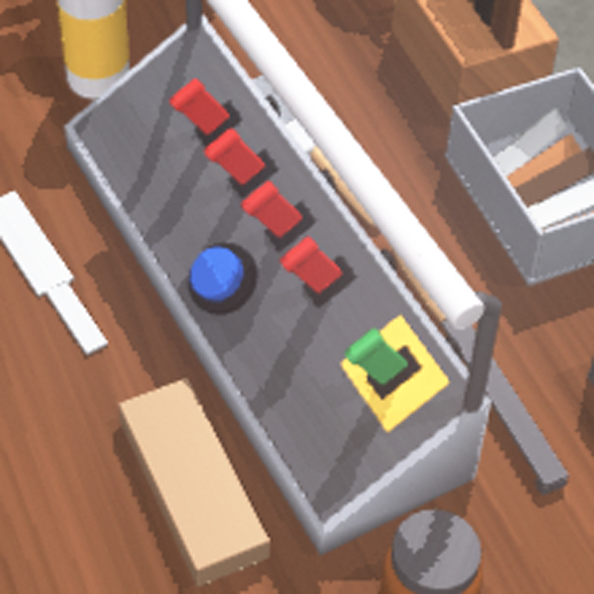

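View pics/t1.png

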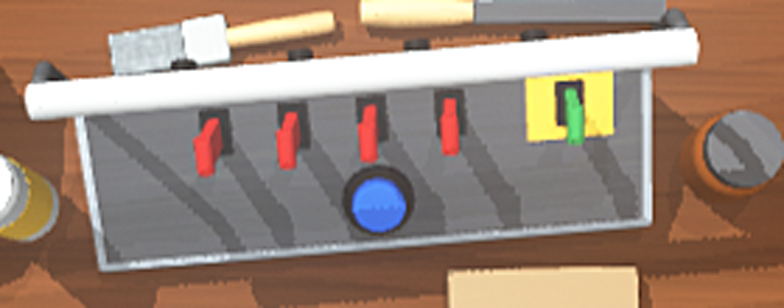

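```bash
sed -i "s/(S>170)&(V>60),'green'/(S>130)\&(V>50),'green'/; s/'green':(H>50)&(H<75)&(S>150)/'green':(H>50)\&(H<80)\&(S>120)/; s/(S>170)&(V>60)}/(S>120)\&(V>60)}/" h.py
python3 - <<'E'
from h import *
for n in("side","top"):
    im=cv2.imread(f"pics/{n}0.png")
    for c in("red","green","blue"):print(n,c,*[(tuple(map(float,a)),tuple(map(int,b))) for a,b in blobs(im,c) if 220<a[0]<450 and 200<a[1]<340],sep="\n ")
def crop(n,x,y,k,w=80,h=60):
    s=cv2.imread(f"pics/{n}0.png")[y:y+h,x:x+w];cv2.imwrite(f"pics/{k}.png",cv2.resize(s,None,fx=5,fy=5,interpolation=0))
    return cv2.resize(s,None,fx=5,fy=5,interpolation=0)
A=[crop("side",230,190,"a"),crop("side",320,290,"b",80,100)[:500]]
a=crop("side",225,190,"a",80,60);b=crop("side",310,340,"b",80,60);c=crop("top",210,260,"c",80,60);d=crop("top",380,240,"d",80,60)
cv2.imwrite("pics/corners.png",np.vstack([np.hstack([a,b]),np.hstack([c,d])]))
E
```

```text
side
 red
 ((293.4, 219.0), (283, 209, 22, 21, 229))
 ((306.4, 237.4), (296, 228, 22, 20, 239))
 ((320.2, 257.0), (310, 247, 22, 21, 238))
 ((334.9, 277.8), (324, 268, 22, 20, 237))
side
 green
side
 blue
 ((299.7, 280.8), (290, 271, 20, 20, 298))
top
 red
 ((360.2, 245.0), (357, 235, 7, 20, 117))
 ((331.3, 247.7), (328, 237, 7, 21, 123))
 ((302.6, 250.0), (299, 240, 8, 20, 132))
 ((273.8, 252.1), (269, 242, 10, 21, 145))
top
 green
 ((404.7, 241.6), (402, 232, 7, 19, 90))
top
 blue
 ((334.8, 272.9), (326, 264, 19, 19, 292))
```

View pics/corners.png

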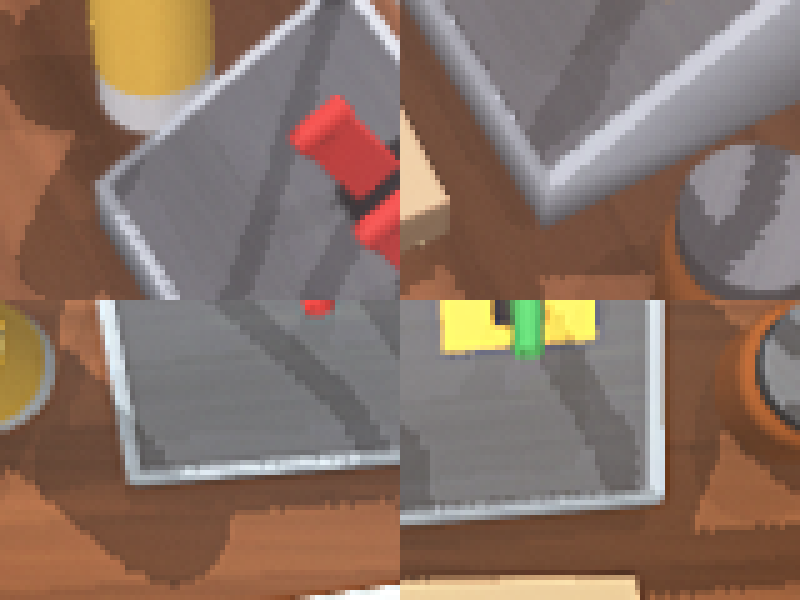

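```bash
python3 - <<'E'
from h import *
S=get_calibration("side");T=get_calibration("top")
P={'sw1':((293.4,219),(273.8,252.1)),'sw2':((306.4,237.4),(302.6,250)),'sw3':((320.2,257),(331.3,247.7)),'sw4':((334.9,277.8),(360.2,245)),
'btn':((299.7,280.8),(334.8,272.9)),'FL':((244.6,227.6),(236.2,295.8)),'FR':((339.4,377.5),(432.4,279.3))}
W={}
for k,(s,t) in P.items():
    W[k],g=tri(ray(S,*s),ray(T,*t));print(k,W[k].round(4),round(g*1e3,1))
d=W['sw1']-W['sw4'];print(np.linalg.norm(d),np.arctan2(-d[0],d[1]))
d=W['FL']-W['FR'];print(np.linalg.norm(d),np.arctan2(-d[0],d[1]))
# fit face pose: position xy + yaw, with known local coords
from scipy.optimize import least_squares
L={'btn':(-.07,-.006,.022),'FL':(-.115,.235,0),'FR':(-.115,-.235,0),**{f'sw{i+1}':(0,y+.004,.038) for i,y in enumerate((.122,.058,-.006,-.07))}}
def M(p):
    yaw=p[3];e=np.array([-np.sin(yaw),np.cos(yaw),0]);f=np.array([np.cos(yaw),np.sin(yaw),0])
    z=-np.sin(np.pi/6)*f+np.array([0,0,np.cos(np.pi/6)]);x=np.cross(e,z);return np.c_[x,e,z]
f=lambda p:np.concatenate([M(p)@np.array(L[k])+p[:3]-W[k] for k in L])
o=least_squares(f,[.5,0,.088,0]);print(o.x);print((f(o.x).reshape(-1,3)*1e3).round(1),list(L))
np.save("face.npy",o.x)
for n,c in(("side",S),("top",T)):
    im=cv2.imread(f"pics/{n}0.png")
    im=cv2.resize(im,None,fx=1.25,fy=1.25)
    for q in [(0,y,h) for y in(.122,.058,-.006,-.07,-.168) for h in(.004,.061)]+[(x,y,0) for x in(-.115,.046) for y in(-.235,.235)]+[(-.07,-.006,.024),(0,.175,.037)]:
        u=proj(c,M(o.x)@np.array(q)+o.x[:3]);cv2.circle(im,(int(u[0]*1.25),int(u[1]*1.25)),2,(255,255,0),-1)
    cv2.imwrite(f"pics/{n}_ov.png",im[200:500,200:600])
E
```

```text
sw1 [0.58   0.1437 0.1135] 0.7
sw2 [0.586  0.0795 0.1146] 0.2
sw3 [0.5925 0.0157 0.1146] 0.1
sw4 [ 0.5994 -0.0485  0.1145] 0.4
btn [0.5413 0.0072 0.0656] 1.0
FL [0.4871 0.2419 0.0231] 0.4
FR [ 0.5349 -0.2243  0.0298] 0.1
0.1931736516221513 0.10061748516554972
0.46863076630940254 0.10236091624212912
[0.61111621 0.01958738 0.08215182 0.10217059]
[[-0.8 -0.8  0.6]
 [ 1.   1.3  1.5]
 [ 1.1 -0.1 -5.1]
 [-0.7 -0.7  1.5]
 [-0.1 -0.1  0.4]
 [-0.   0.   0.5]
 [-0.5  0.4  0.6]] ['btn', 'FL', 'FR', 'sw1', 'sw2', 'sw3', 'sw4']
```

```bash
python3 -c "
import cv2,numpy as np
a=cv2.imread('pics/side_ov.png');b=cv2.imread('pics/top_ov.png');cv2.imwrite('pics/ov.png',np.hstack([a,b]))"
```

```text
(no output)
```

View pics/ov.png

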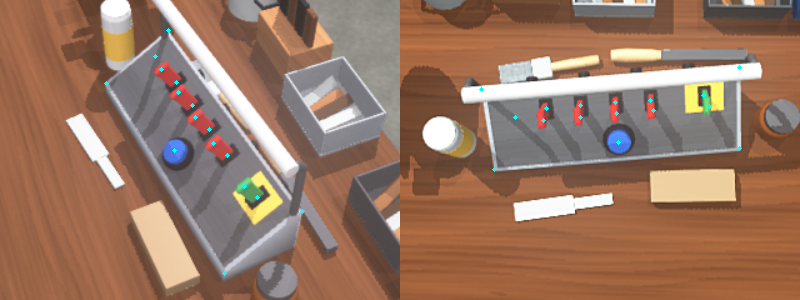

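The overlay fits to a few mm, but the desk comes out 6 mm lower than the text says. I'll check the height scale on the stone, the can and the jar, and see where the wrist camera sits on the tool.

```bash
python3 - <<'E'
from h import *
def crop(n,x,y,w=80,h=60):
    return cv2.resize(cv2.imread(f"pics/{n}0.png")[y:y+h,x:x+w],None,fx=5,fy=5,interpolation=0)
cv2.imwrite("pics/c2.png",np.vstack([np.hstack([crop("side",255,310,80,60),crop("side",225,150)]),np.hstack([crop("top",355,280),crop("top",170,240)])]))
s=r.read_state();c=get_calibration("wrist");Q=R.from_rotvec(s['tool_rot'])
print(Q.as_matrix().round(3)); print("cam in tool",Q.inv().apply(c['eye']-s['eef_pos']).round(4), (Q.inv()*R.from_rotvec(c['orientation'])).as_matrix().round(3))
E
```

```text
[[-0.949  0.316 -0.001]
 [ 0.316  0.949 -0.002]
 [ 0.    -0.002 -1.   ]]
cam in tool [ 0.0765  0.0014 -0.1326] [[ 0.001  0.956  0.293]
 [ 1.    -0.001 -0.   ]
 [ 0.     0.293 -0.956]]
```

View pics/c2.png

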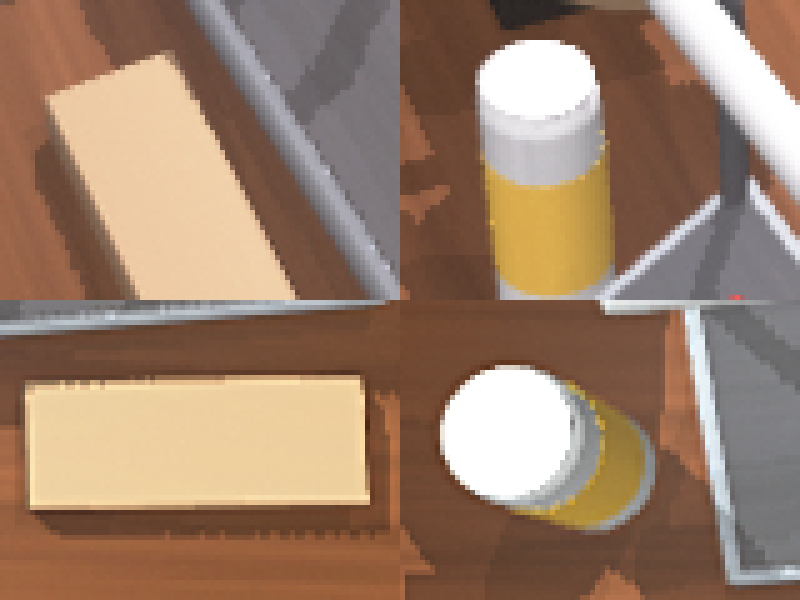

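```bash
python3 - <<'E'
from h import *
S=get_calibration("side");T=get_calibration("top")
for k,s,t in(("stoneA .028",(264.6,329.4),(361.4,321.4)),("stoneB .028",(289.4,320.6),(360.4,296)),("can top .15",(253,166.2),(191.6,266.6))):print(k,*tri(ray(S,*s),ray(T,*t)))
# bar ends, roughly
for k,s,t in(("barL",(281,149),(211,236)),("barR",(393,295),(448,217))):print(k,*tri(ray(S,*s),ray(T,*t)))
E
```

```text
stoneA .028 [ 0.43367508 -0.05738824  0.02612776] 0.0013125386082375415
stoneB .028 [ 0.49229427 -0.05453572  0.022764  ] 0.0006504668515442995
can top .15 [0.54163753 0.31600747 0.14416524] 0.0017471737899108625
barL [0.59377271 0.25474832 0.22918268] 0.0023240846937664663
barR [ 0.63625308 -0.21340649  0.24329976] 0.0011346604423285503
```

Things of known height also read 2–6 mm low (stone 0.023–0.026 instead of 0.028, can 0.144 instead of 0.150). I therefore take the face origin at z≈0.0875, as the text says. Next I plan the move to a viewing pose tilted square to the face.

```bash
cat >> h.py <<'E'
def M(yaw):
    e=np.array([-np.sin(yaw),np.cos(yaw),0]);f=np.array([np.cos(yaw),np.sin(yaw),0])
    z=-.5*f+np.array([0,0,np.cos(np.pi/6)]);return np.c_[np.cross(e,z),e,z]
FO=np.array([.6111,.0196,.0875]);YAW=.102
def w(q): return M(YAW)@np.array(q)+FO
def loc(p): return M(YAW).T@(np.asarray(p)-FO)
RT=R.from_matrix(np.c_[-M(YAW)[:,0],M(YAW)[:,1],-M(YAW)[:,2]])
def plan(pts):  # pts: face coords of TIPS (tool square to the face)
    s=r.read_state();Q=R.from_rotvec(s['tool_rot'])
    for q in pts:
        t=w((q[0],q[1],q[2]+.014))
        print(q,"world",t.round(3),"travel cm",(Q.inv().apply(t-s['eef_pos'])*100).round(2))
    print("turn",(Q.inv()*RT).as_rotvec().round(4)," tcp in face",loc(s['eef_pos']).round(4),"F",s['wrist_force'].round(1),"t",s['t'])
E
python3 -c "
from h import *
plan([(-.06,.20,.2),(-.06,.05,.16)])"
```

```text
(-0.06, 0.2, 0.2) world [0.433 0.202 0.243] travel cm [-34.64 -34.57   0.94]
(-0.06, 0.05, 0.16) world [0.468 0.055 0.208] travel cm [-42.63 -47.41   4.43]
turn [-0.1126 -0.5161 -0.4136]  tcp in face [-0.2059  0.6575  0.3085] F [-1.  -0.2  0.1] t 0.15
```

```bash
python3 -m inch '{"travel":[[-17,-17,-2],[-17,-17,-2],[-17,-17,-2],[-17,-17,-2],[-17,-17,-2],[-34.6,-34.6,0.9],[-34.6,-34.6,0.9],[-34.6,-34.6,0.9],[-34.6,-34.6,0.9],[-34.6,-34.6,0.9],[-34.6,-34.6,0.9],[-42.6,-47.4,4.4],[-42.6,-47.4,4.4],[-42.6,-47.4,4.4],[-42.6,-47.4,4.4],[-42.6,-47.4,4.4],[-42.6,-47.4,4.4],[-42.6,-47.4,4.4]],"turn":[[-0.05,-0.25,-0.2],[-0.05,-0.25,-0.2],[-0.05,-0.25,-0.2],[-0.05,-0.25,-0.2],[-0.05,-0.25,-0.2],[-0.113,-0.516,-0.414],[-0.113,-0.516,-0.414],[-0.113,-0.516,-0.414],[-0.113,-0.516,-0.414],[-0.113,-0.516,-0.414],[-0.113,-0.516,-0.414],[-0.113,-0.516,-0.414],[-0.113,-0.516,-0.414],[-0.113,-0.516,-0.414],[-0.113,-0.516,-0.414],[-0.113,-0.516,-0.414],[-0.113,-0.516,-0.414],[-0.113,-0.516,-0.414]],"claw":[1,1,1,1,1,1,1,1,1,1,1,1,1,1,1,1,1,1]}' 20
python3 - <<'E'
from h import *
plan([(-.03,.17,.12)])
c=get_calibration("wrist");im=camera("wrist");cv2.imwrite("pics/w1.png",im);np.savez("w1.npz",**c)
for k in("red","green","blue"):print(k,[tuple(map(float,a))+(int(b[4]),) for a,b in blobs(im,k,60)])
cv2.imwrite("pics/side1.png",camera("side"))
E
```

```text
t: 1.95
eef_pos: [0.4677, 0.0574, 0.2091]
tool_rot: [-0.136, 2.614, 0.04]
wrist_force: [-0.5, -0.1, -0.3]
gripper_width: 0.0005
(-0.03, 0.17, 0.12) world [0.501 0.179 0.189] travel cm [-2.96 11.76  4.11]
turn [0.0032 0.001  0.0015]  tcp in face [-0.0594  0.0522  0.1747] F [-0.5 -0.1 -0.3] t 1.95
red [(148.4, 311.7, 1775), (237.6, 304.4, 967), (322.6, 288.9, 328), (414.3, 305.0, 1413)]
green [(19.1, 309.1, 1721)]
blue [(232.4, 209.7, 3251)]
```

View pics/w1.png

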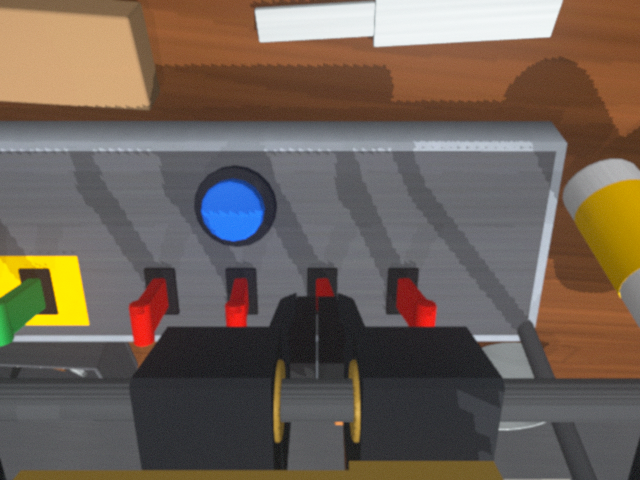

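View pics/side1.png

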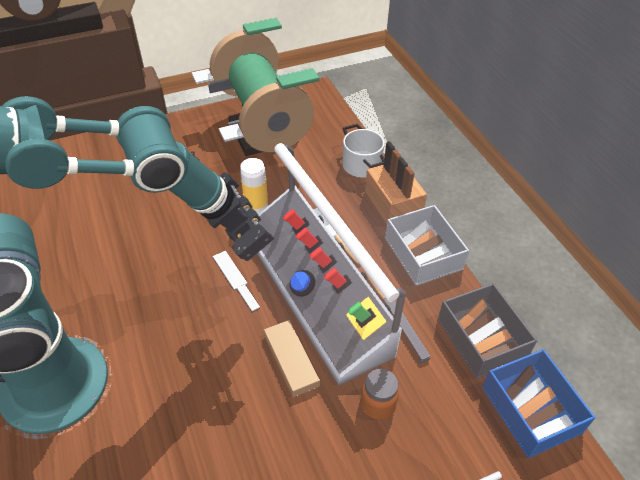

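The wrist picture shows the paddle sockets near (160,291), (241,291) and (403,290), the button at (233,210), and the shut fingers at (317,330). Everything is still standing. I'll move to the hover near the row start and take a second wrist view to triangulate.

```bash
python3 -m inch '{"travel":[[-3,11.8,4],[-3,11.8,4],[-3,11.8,4],[-3,11.8,4],[-3,11.8,4]],"turn":[[0.003,0.001,0.001],[0.003,0.001,0.001],[0.003,0.001,0.001],[0.003,0.001,0.001],[0.003,0.001,0.001]],"claw":[1,1,1,1,1]}'
python3 - <<'E'
from h import *
c=get_calibration("wrist");im=camera("wrist");cv2.imwrite("pics/w2.png",im);np.savez("w2.npz",**c)
for k in("red","green","blue"):print(k,[tuple(map(float,a))+(int(b[4]),) for a,b in blobs(im,k,60)])
E
```

```text
t: 2.55
eef_pos: [0.5007, 0.1798, 0.1889]
tool_rot: [-0.137, 2.616, 0.035]
wrist_force: [-0.0, 0.2, 0.4]
gripper_width: 0.0006
red [(29.2, 297.6, 3296), (132.6, 298.4, 2588), (238.3, 295.8, 1574)]
green []
blue [(27.6, 176.8, 3931)]
```

View pics/w2.png

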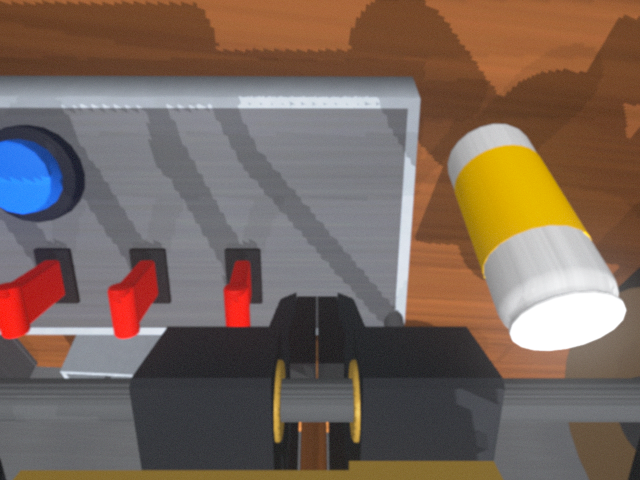

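```bash
python3 - <<'E'
from h import *
A=dict(np.load("w1.npz"));B=dict(np.load("w2.npz"))
for k,a,b in(("sw1",(403,291),(243.5,275.5)),("sw3",(241.3,291),(57,276.5)),("sw2",(322.5,290.5),(150,275.5)),("corner",(547,152),(408,107.5))):
    p,g=tri(ray(A,*a),ray(B,*b));print(k,p.round(4),"face",loc(p).round(4),round(g*1e3,1))
n=M(YAW)[:,2]
for c,lst in((A,[(403,291),(241.3,291),(160.5,291)]),(B,[(243.5,275.5),(150,275.5),(57,276.5)])):
    for u in lst:
        o,d=ray(c,*u);t=(n@(FO+.003*n-o))/(n@d);print(u,"plane hit face",loc(o+t*d).round(4))
for c,u in((A,(233.5,209)),):
    o,d=ray(c,*u);t=(n@(FO+.024*n-o))/(n@d);print("btn",loc(o+t*d).round(4))
E
```

```text
sw1 [0.5936 0.1417 0.0924] face [-0.0018  0.1232  0.0067] 0.1
sw3 [0.6105 0.0141 0.0903] face [ 0.0004 -0.0054  0.003 ] 0.7
sw2 [0.6011 0.0784 0.0916] face [-0.0014  0.0595  0.0055] 0.4
corner [0.5001 0.2405 0.0209] face [-0.1095  0.2311 -0.0137] 2.8
(403, 291) plane hit face [-1.000e-04  1.241e-01  3.000e-03]
(241.3, 291) plane hit face [ 0.     -0.0054  0.003 ]
(160.5, 291) plane hit face [ 0.0001 -0.0699  0.003 ]
(243.5, 275.5) plane hit face [-0.0004  0.1225  0.003 ]
(150, 275.5) plane hit face [-0.0002  0.0584  0.003 ]
(57, 276.5) plane hit face [ 0.0007 -0.0056  0.003 ]
btn [-0.0717 -0.0036  0.024 ]
```

The second view agrees: the sockets land on the face at x≈0, y=+123, +58, −5.5 and −70, within 2 mm of the text. Next is the descent to the row start.

```bash
python3 -c "
from h import *
plan([(0,.175,.037)])"
```

```text
(0, 0.175, 0.037) world [0.568 0.191 0.132] travel cm [-3.04  0.53  8.37]
turn [-0.0004 -0.0013  0.0008]  tcp in face [-0.0303  0.1697  0.1347] F [-0.6 -0.5 -0.2] t 2.6
```

```bash
python3 -m inch '{"travel":[[-1,0.5,2.8],[-2,0.5,5.6],[-3,0.5,8.4],[-3,0.5,8.4],[-3,0.5,8.4]],"turn":[[0,0,0],[0,0,0],[0,0,0],[0,0,0],[0,0,0]],"claw":[1,1,1,1,1]}'
python3 - <<'E'
from h import *
plan([(0,-.105,.037),(0,.12,.037)])
for n in("wrist","side"):cv2.imwrite(f"pics/{n}3.png",camera(n))
a=cv2.imread("pics/side3.png")[150:390,200:440];cv2.imwrite("pics/side3c.png",cv2.resize(a,None,fx=2.4,fy=2.4,interpolation=2))
E
```

```text
t: 3.1
eef_pos: [0.5679, 0.1885, 0.1311]
tool_rot: [-0.129, 2.617, 0.033]
wrist_force: [-0.5, -0.2, -0.4]
gripper_width: 0.0007
(0, -0.105, 0.037) world [ 0.596 -0.087  0.132] travel cm [ -0.13 -27.74   0.03]
(0, 0.12, 0.037) world [0.574 0.136 0.132] travel cm [-0.06 -5.24 -0.02]
turn [-0.0025 -0.0019 -0.0028]  tcp in face [-0.0005  0.1724  0.0506] F [-0.5 -0.2 -0.4] t 3.1
```

View pics/side3c.png

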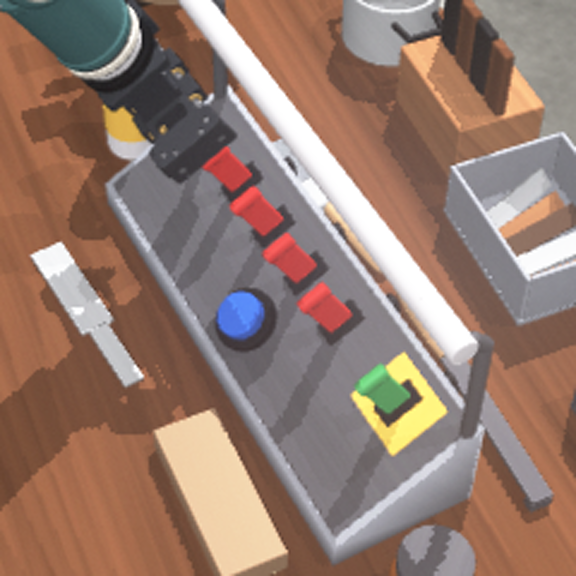

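View pics/wrist3.png

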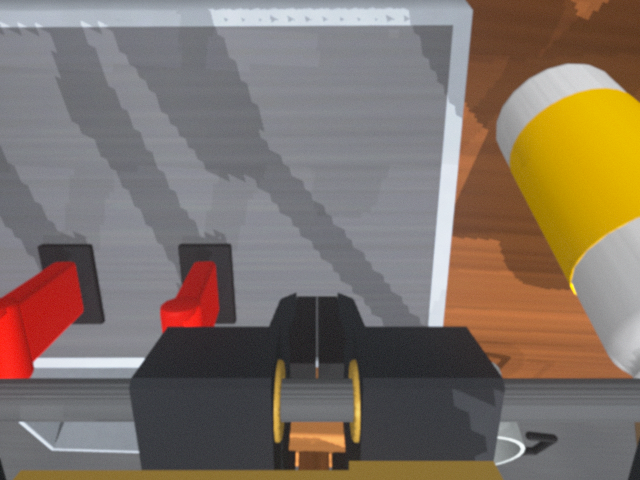

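The hand clears the bar, and the fingertips are at height 37 mm, just before sw1. I'll drag the first part.

```bash
python3 -m inch '{"travel":[[0,-1,0],[0,-2,0],[0,-3,0],[0,-4,0],[0,-5,0],[0,-6,0],[0,-7,0],[0,-8,0],[0,-9,0],[0,-10,0],[-0.1,-11,0]],"turn":[[0,0,0],[0,0,0],[0,0,0],[0,0,0],[0,0,0],[0,0,0],[0,0,0],[0,0,0],[0,0,0],[0,0,0],[0,0,0]],"claw":[1,1,1,1,1,1,1,1,1,1,1]}'
python3 - <<'E'
from h import *
plan([(0,-.108,.037)])
cv2.imwrite("pics/wrist4.png",camera("wrist"))
E
```

```text
t: 4.3
eef_pos: [0.58, 0.0802, 0.1338]
tool_rot: [-0.131, 2.613, 0.035]
wrist_force: [0.3, 0.6, -0.0]
gripper_width: 0.0004
(0, -0.108, 0.037) world [ 0.597 -0.09   0.132] travel cm [  0.15 -17.15   0.16]
turn [-0.0009  0.002  -0.0013]  tcp in face [0.0017 0.0635 0.0525] F [ 0.3  0.6 -0. ] t 4.3
```

View pics/wrist4.png

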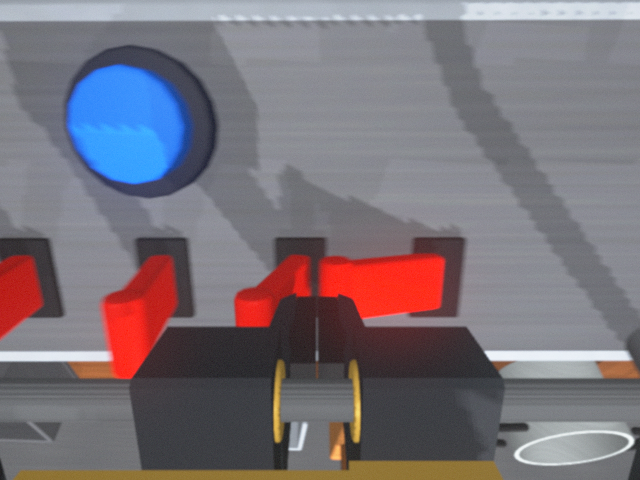

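Paddle 1 (380,285) lies over and paddle 2 is being pushed, with little force. I'll drag on to y ≈ −108 mm.

```bash
python3 -m inch '{"travel":[[0.1,-1,0.1],[0.1,-2,0.1],[0.1,-3,0.1],[0.1,-4,0.1],[0.1,-5,0.1],[0.1,-6,0.1],[0.1,-7,0.1],[0.1,-8,0.1],[0.1,-9,0.1],[0.1,-10,0.1],[0.1,-11,0.1],[0.1,-12,0.1],[0.1,-13,0.1],[0.1,-14,0.1],[0.1,-15,0.1],[0.1,-16,0.1],[0.1,-17,0.1],[0.1,-17,0.1]],"turn":[[0,0,0],[0,0,0],[0,0,0],[0,0,0],[0,0,0],[0,0,0],[0,0,0],[0,0,0],[0,0,0],[0,0,0],[0,0,0],[0,0,0],[0,0,0],[0,0,0],[0,0,0],[0,0,0],[0,0,0],[0,0,0]],"claw":[1,1,1,1,1,1,1,1,1,1,1,1,1,1,1,1,1,1]}'
python3 - <<'E'
from h import *
plan([(0,-.108,.037)])
cv2.imwrite("pics/wrist5.png",camera("wrist"))
a=camera("side")[150:390,200:440];cv2.imwrite("pics/side5c.png",cv2.resize(a,None,fx=2.4,fy=2.4,interpolation=2))
E
```

```text
t: 6.15
eef_pos: [0.5973, -0.0894, 0.1324]
tool_rot: [-0.13, 2.613, 0.033]
wrist_force: [0.2, 0.5, 0.8]
gripper_width: 0.0006
(0, -0.108, 0.037) world [ 0.597 -0.09   0.132] travel cm [ 0.09 -0.1   0.03]
turn [-0.0025  0.0021 -0.002 ]  tcp in face [ 0.0009 -0.107   0.0513] F [0.2 0.5 0.8] t 6.15
```

View pics/wrist5.png

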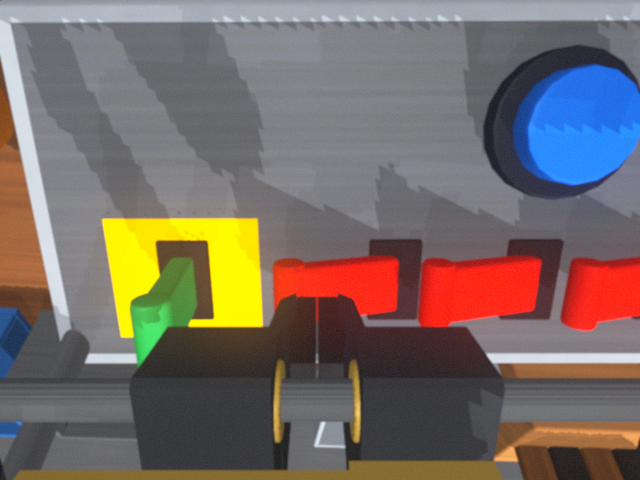

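View pics/side5c.png

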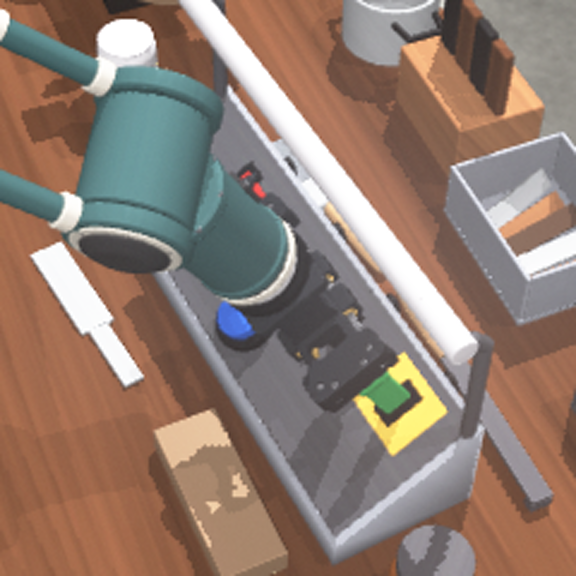

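The fourth red paddle (335,285) and its neighbours lie over, and the green one stands clear. I'll lift off square to the face, go over the button, and check all four.

```bash
python3 -m inch '{"travel":[[0,0,-2.5],[0,0,-5],[0,0,-7.5],[7,3,-7.5],[7,6,-7.5],[7,10.1,-7],[7,10.1,-4],[7,10.1,-4],[7,10.1,-4]],"turn":[[0,0,0],[0,0,0],[0,0,0],[0,0,0],[0,0,0],[0,0,0],[0,0,0],[0,0,0],[0,0,0]],"claw":[1,1,1,1,1,1,1,1,1]}'
python3 - <<'E'
from h import *
plan([(-.07,-.006,.024),(-.07,-.006,.014)])
c=get_calibration("wrist");im=camera("wrist");cv2.imwrite("pics/wrist6.png",im)
print(blobs(im,"blue",300),"expected btn px",proj(c,w((-.07,-.006,.024))))
E
```

```text
t: 7.15
eef_pos: [0.506, 0.0044, 0.13]
tool_rot: [-0.133, 2.617, 0.036]
wrist_force: [0.5, -0.5, 0.6]
gripper_width: 0.0007
(-0.07, -0.006, 0.024) world [0.533 0.006 0.085] travel cm [-0.08 -0.16  5.19]
(-0.07, -0.006, 0.014) world [0.537 0.006 0.077] travel cm [-0.08 -0.16  6.19]
turn [-0.0001 -0.0019 -0.0006]  tcp in face [-0.0707 -0.0044  0.0899] F [ 0.5 -0.5  0.6] t 7.15
[((np.float64(311.0), np.float64(264.0)), (np.int32(268), np.int32(224), np.int32(87), np.int32(86), np.int32(5365)))] expected btn px (np.float64(310.0021656205908), np.float64(270.268145734831))
```

View pics/wrist6.png

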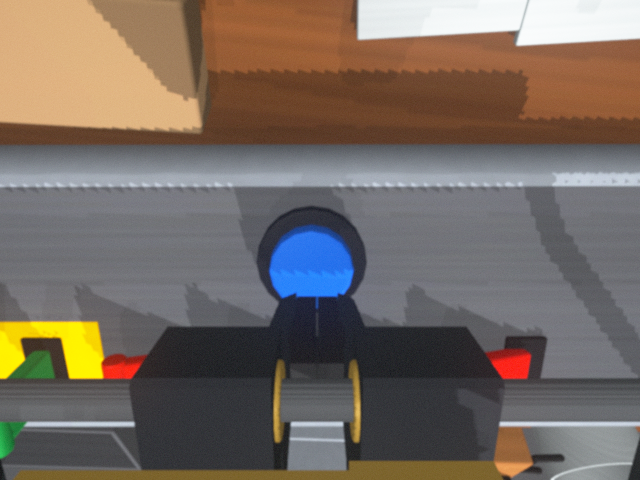

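The button is centred under the fingers (ring centre about (312,260), as predicted), reds 1 and 4 lie over, and green stands. I'll press gently and watch the force.

```bash
python3 -m inch '{"travel":[[0,-0.2,2],[0,-0.2,4],[0,-0.2,4.8],[0,-0.2,5.2],[0,-0.2,5.6],[0,-0.2,5.9],[0,-0.2,5.9],[0,-0.2,5.9]],"turn":[[0,0,0],[0,0,0],[0,0,0],[0,0,0],[0,0,0],[0,0,0],[0,0,0],[0,0,0]],"claw":[1,1,1,1,1,1,1,1]}'
python3 -c "
from h import *
plan([(-.07,-.006,.014)])
print(M(YAW).T@r.read_state()['wrist_force'])"
```

```text
t: 8.0
eef_pos: [0.5363, 0.0043, 0.0798]
tool_rot: [-0.131, 2.615, 0.034]
wrist_force: [-3.5, -4.2, 4.2]
gripper_width: 0.0003
(-0.07, -0.006, 0.014) world [0.537 0.006 0.077] travel cm [0.04 0.17 0.33]
turn [-0.0017  0.0005 -0.0016]  tcp in face [-0.0696 -0.0076  0.0313] F [-3.5 -4.2  4.2] t 8.0
[-1.32115986 -3.78642947  5.57583319]
```

Normal force is 5.6 N, so it is almost home. Another 3 mm.

```bash
python3 -m inch '{"travel":[[0,0,0.15],[0,0,0.3],[0,0,0.3],[0,0,0.3]],"turn":[[0,0,0],[0,0,0],[0,0,0],[0,0,0]],"claw":[1,1,1,1]}'
python3 -c "
from h import *
plan([(-.07,-.006,.014)])
print(M(YAW).T@r.read_state()['wrist_force'])"
```

```text
t: 8.4
eef_pos: [0.5371, 0.0044, 0.079]
tool_rot: [-0.132, 2.614, 0.035]
wrist_force: [-32.3, -8.3, 34.7]
gripper_width: 0.0005
(-0.07, -0.006, 0.014) world [0.537 0.006 0.077] travel cm [0.06 0.16 0.22]
turn [-0.0009  0.0009 -0.0008]  tcp in face [-0.0694 -0.0076  0.0302] F [-32.3  -8.3  34.7] t 8.4
[-11.18836258  -4.92760261  46.55278536]
```

The force jumped to 47 N along the normal at 16 mm tip height, so the button is on its stop, fully down. I'll release and back away.

```bash
python3 -m inch '{"travel":[[0,0,-2],[0,0,-5],[0,0,-9],[3,0,-13],[6,0,-17],[10,0,-20],[12,0,-20],[12,0,-20],[12,0,-20]],"turn":[[0,0,0],[0,0,0],[0,0,0],[0,0,0],[0,0,0],[0,0,0],[0,0,0],[0,0,0],[0,0,0]],"claw":[1,1,1,1,1,1,1,1,1]}'
python3 - <<'E'
from h import *
for n in("side","top","wrist"):cv2.imwrite(f"pics/{n}7.png",camera(n))
a=cv2.imread("pics/top7.png")[180:330,170:480];cv2.imwrite("pics/top7c.png",cv2.resize(a,None,fx=2.5,fy=2.5,interpolation=2))
for n in("side","top"):
    for k in("red","green","blue"):print(n,k,[tuple(map(float,a))+(int(b[4]),) for a,b in blobs(cv2.imread(f"pics/{n}7.png"),k) if 220<a[0]<450 and 200<a[1]<340])
E
```

```text
t: 9.3
eef_pos: [0.348, -0.018, 0.2065]
tool_rot: [-0.132, 2.631, 0.037]
wrist_force: [0.4, 0.1, -0.4]
gripper_width: 0.0006
side red [(303.7, 231.8, 218), (317.2, 250.6, 235), (331.2, 270.5, 252), (346.2, 291.7, 274)]
side green []
side blue [(299.7, 280.8, 298)]
top red [(373.0, 240.4, 313), (344.7, 242.5, 309), (316.6, 245.0, 297), (288.4, 247.5, 303)]
top green [(404.7, 241.7, 87)]
top blue [(334.8, 272.9, 289)]
```

View pics/wrist7.png

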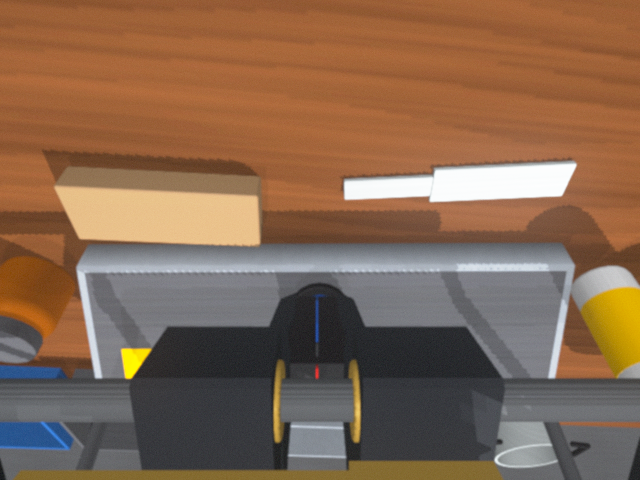

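View pics/top7c.png

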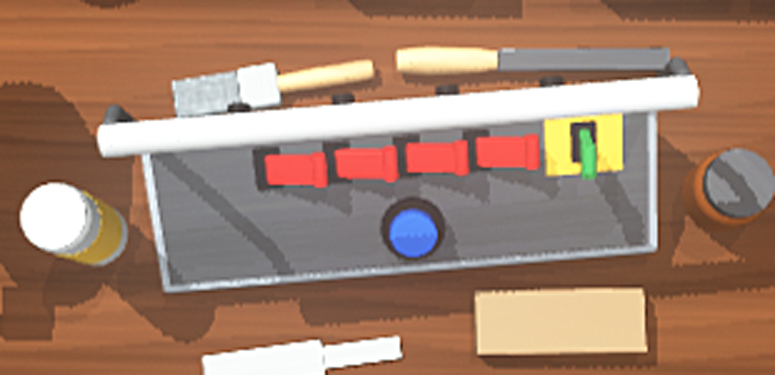

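View pics/side7.png

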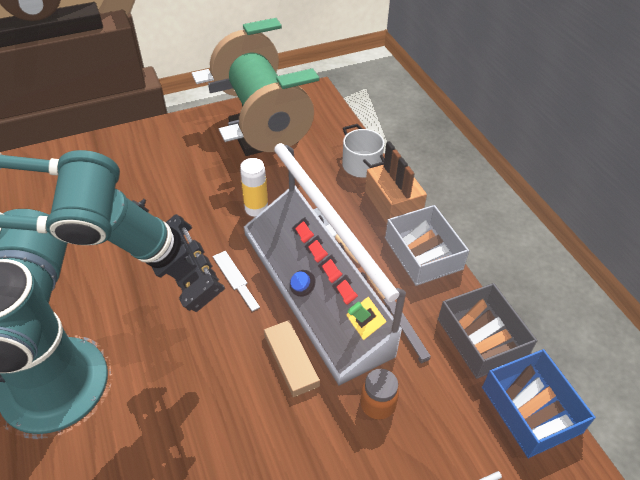

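All four reds lie over, and the green and the button are at the same pixels as at the start. The button is out, and the hand is clear.

```bash
python3 -c "
from bench import r,ticket
print(ticket.close_job()); s=r.read_state();print(s['t'],s['wrist_force'])"
```

```text
the job is handed in; nothing more can be done
None
the job is handed in; nothing more can be done
```

The grinding bench is shut down and the job is handed in; it reports no verdict, so this rests on my own checks. One unbroken drag along the row, with the fingertips about 37 mm above the face, laid all four red paddles over. I stopped short of the green one. I then pressed the blue button square to the face until it hit its stop: the force jumped from about 6 N to 47 N within about 1 mm, with the tips about 16 mm above the face. I released it and backed away by t ≈ 9.5 s.

**Last checks:**
- **Paddles and button:** Both fixed cameras show the four reds lying over. The green paddle (top view) and the button (both views) are within 0.1 pixel of where they started, so green is still on and the button is out again.
- **Other things on the bench:** By eye in the final pictures they are where they were; I did not measure them again.
- **Contact:** The hand is clear of everything and the wrist force is back to about 0.5 N.

**Disagreement:** The side and top cameras read heights 2–6 mm too low on the stone and the can. I used the text's height for the face, and triangulating the sockets from two wrist views agreed with it to about 3 mm.

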